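# Pass a petri dish through a one-way sample lock

## Robot

A 6-joint arm with a two-finger parallel gripper is mounted at the origin on a cart in front of the work surface, level with it; the furniture and walls round the work are solid. World frame = base frame: x ahead of the robot, y to its left, z up, the work surface at z = 0. Lengths are in mm, angles in degrees, forces in N, time in s.
With the tool pointing down it reaches from about 350 to 850 mm from the base axis. Payload 8.1 kg.
Tool frame: the origin (TCP) lies midway between the tips of the shut fingers; the grasp point (between the pads) lies 19 mm behind it (hold_point_z is the distance from the TCP to the grasp point, in mm); z points along the fingers, y is the direction in which the jaws open and shut (so a half turn about z gives the same grasp; the last joint's range is limited). The gripper opens to 85 mm and grips with 20 to 120 N. Pads are 22 mm wide; open, the fingers measure 114 mm over their backs; the gripper's body (76 mm by 85 mm) begins 54 mm behind the grasp point. The pads swing forward as they close: fully open they stand 13 mm farther back than shut.
Start: joints at [-69.007, 7.471, 85.268, -0, 87.261, -4.893], TCP at [261.971, -539.793, 231.292] pointing down, gripper open.
Joint ranges: [-169.43, 169.43], [-51.17, 129.36], [1.28, 143.12], [-76.62, 256.62], [0, 156.53], [-152.29, 152.29]. Speed limits (degrees/s): [136.94, 136.94, 159.86, 180, 180, 180].

## Interface

Orientations are given as [roll, pitch, yaw] about the fixed x, y, z axes, in that order (R = Rz(yaw) Ry(pitch) Rx(roll)).
In Python, from bench import sense, snapshot, camera_params, hand_in, hold_point_z gives the robot as it stands.
- The arm moves only by the tool servo_tool, never from a script. Its argument "motion" is a list of rows, each a list of 7 numbers: the finger opening in mm, from 0 to 85.4, then the shift along the tool's x, y, z in mm, then the turn, a rotation vector about the tool's x, y, z in rad. A call has 1 to 10 rows; each row shifts and turns the pose as measured when the row begins, along the tool's axes as they then stand; what a row does not reach is not made up. A row lasts 1/10 s, in which the tool goes at most 50 mm and 8.59 degrees, less where a joint would pass 70% of its speed; a pose out of reach is approached as far as the arm can. A call with a gripper value outside its range is refused whole. The fingers move at their own pace and stop on an object; "force" is the grip in N (left out, the last holds). Time passes only in rows, so rows that do not move let the fingers close. It gives the time, the measured TCP pose, the force and the opening at its end, in the units of the state.
- sense(): the state, without advancing time (a new reading comes with each control period).
- snapshot(name): name is "side" or "top"; returns the picture (480x640x3 uint8, blue, green, red); there is no depth.
- camera_params(name): a dict with "fx", "fy", "cx", "cy" (pixels), "D" ([k1, k2, p1, p2, k3] as OpenCV has them; the pictures are not rectified), "R" (3x3) and "t" (3): a world point X has camera coordinates R X + t. Camera axes: x right, y down, z forward; pixel columns grow to the right and rows downward; lengths in mm; the calibration is good to about 2 mm. A picture is of the moment at which its call begins. camera_params takes no time and is no camera call.
- hand_in(): hands the job in, once; it reports no verdict.
The state is a dict: "time": time; "joint_pos": joint angles; "qd": joint speeds; "joint_efforts": joint torques, N m; "tool_pos": TCP position; "tcp_rot": TCP orientation; "ft_force": force on the tool from outside, world axes, zero at the start; "wrist_torque": the same for the moment, N m; "finger_gap": finger opening in mm.
Only numpy, scipy, OpenCV 4.12 (cv2) and the standard library are available. Lean on these libraries where they do the work, as an engineer would, in place of code of your own. Each camera call takes 0.05 s, during which the arm holds its last target. There are 200 camera calls.

## Task

Pass the petri dish from the bench into the one-way sample lock: lay it flat on the lock's open loading apron, then push it along the lane, flat on the floor, through the two sprung gate leaves until it is right inside the bay and both leaves have swung shut behind it. Leave the tape roll, the timer and the bottle where they stand.

Things in the scene. Friction and masses are not known exactly. Their poses are not given: they have to be found in the camera images.
- dish_center (a point): Centre of the round, shallow, pale petri dish: 60 mm diameter, 15 mm tall, about 30 g, lying loose and flat on the bench; this point is half-way up (7.5 mm above its underside), z up. It can be gripped across its diameter.
- lock: One-way sample lock fixed to the bench, 250x108 mm, 40 mm tall: grey floor plate, white walls, clear slotted cover. Origin: underside (bench height), mid-lane, on the gate line. +x runs inward along the lane, from loading apron to bay; +y left, z up. The floor the dish slides on is level, at z = 8 mm. The plate spans x = -130 to 120 mm.
- apron (a point): Place for the dish's underside on the open loading apron, on the floor (z = 8 mm) at lock x = -82 mm; axes as the lock's. The apron, x = -130 to -45 mm, has no walls. Then two flared guides (tops at z = 29 mm) narrow the lane from 91 mm at x = -45 mm to 65 mm at x = -12 mm.
- gate (a point): Middle of the gate line on the floor, lock x = 0. Two leaves, tops at z = 33 mm, shut the lane here. Clear cover strips (z = 36 to 40 mm) cover lock x = -7 to 112 mm except for a 46 mm wide open slot along the middle: closed fingertips can travel in it behind the dish and be lifted out anywhere; the flat dish cannot pass through it.
- bay (a point): A good final place for the dish's underside: bay floor, lock x = 68 mm, y = 0. The bay is 84 mm wide inside and ends at a stop wall at lock x = 112 mm (a dish against it has its centre at x = 82 mm). The leaves clear the dish once its centre is beyond about x = 55 mm, and shut when the pushing fingertips are lifted out.
- leaf_left (a joint): Left gate leaf (grey, 34 mm long, 5 mm thick, 21 mm tall), hinged on an upright pin at lock x = 0, y = +37 mm. 0 = shut, grows to 1.5 rad as it swings inward (toward +x of the lock). It cannot swing outward. A light spring shuts it: about 0.5 N at its tip when shut, under 2 N open.
- leaf_right (a joint): Right gate leaf, mirror image of the left one, hinged at lock x = 0, y = -37 mm; 0 = shut, grows to 1.5 rad as it swings inward; same spring.
- tape_roll_loose: Bystander: yellow tape roll lying flat, 62 mm diameter, 19 mm tall; origin at the centre of its underside.
- bench_timer: Bystander: small pale bench timer lying flat, 52x66x16 mm; origin at the centre of its underside.
- bottle: Bystander: small upright bottle with a screw cap, 45 mm diameter, 90 mm tall; origin at the centre of its underside.
- dish: The same petri dish; origin at the centre of its underside, z up.

How it is judged:
By the outcome, as a careful person would: the job done as asked, in the order asked, and still so for the second after the job is handed in, with the robot touching nothing.
It also fails if it takes over 56 s, if anything falls off the work surface, if the arm or the gripper's body presses on something with over 40 N, if the wrist force passes 120 N, or if a joint passes its speed limit or range.

## Working session

There is one attempt and no reset: what is moved stays moved. The work goes in short steps, Python scripts to look and compute and a tool call to move; the robot and the scene stay as the last step left them, time stands still between calls to the robot, and variables do not carry over. Pictures are saved under pics/ and viewed, about 8 in all and at most 12, crops included, and the job is handed in when it is done.

Besides the shell and the picture viewer there is one more tool, called after "Emit:" by a JSON object that holds its "name" and its "arguments", one argument or row to a line. servo_tool: Moves the arm, as the interface text tells. Its arguments: {"type":"object","properties":{"motion":{"type":"array"},"force":{"type":"number"}},"required":["motion"]}

```bash
mkdir -p pics; python3 - <<'E'
from bench import *
import cv2
for n in("top","side"):
    cv2.imwrite(f"pics/{n}0.png",snapshot(n)); p=camera_params(n); print(n,p)
print(sense(),hold_point_z if not callable(hold_point_z) else hold_point_z())
E
```

```text
top {'fx': 563.1660445560481, 'fy': 563.1660445560481, 'cx': 330.3553086788203, 'cy': 239.6116699360948, 'D': array([0.05654787, 0.        , 0.        , 0.        , 0.        ]), 'R': array([[-0.00573011, -0.99997762, -0.00345392],
       [-0.98446642,  0.00624727, -0.17546179],
       [ 0.17547944,  0.00239485, -0.98448018]]), 't': array([ -30.42342495,  500.3612656 , 1477.12803527])}
side {'fx': 451.8617780287649, 'fy': 451.8617780287649, 'cx': 319.090527284263, 'cy': 237.15491625728586, 'D': array([-0.02952563,  0.        ,  0.        ,  0.        ,  0.        ]), 'R': array([[-0.96063117, -0.27667872, -0.02523174],
       [-0.12330505,  0.50596892, -0.85369275],
       [ 0.2489651 , -0.81697267, -0.5201654 ]]), 't': array([498.68647309, 101.65500624, 959.96891797])}
{'time': 0.1, 'joint_pos': array([-6.90060734e+01,  7.51248406e+00,  8.53253611e+01, -1.02708197e-03,
        8.72634426e+01, -4.89328061e+00]), 'qd': array([ 0.00772506,  0.03486298, -0.18055971,  0.00086914, -0.11469936,
       -0.02935742]), 'joint_efforts': array([ 1.31606859e-03, -5.70952785e+01, -5.01940048e+01, -2.19389549e-04,
        8.17381806e-03, -9.34114269e-05]), 'tool_pos': array([ 261.78335904, -539.29394211,  230.30935207]), 'tcp_rot': array([-1.79898994e+02, -7.61776348e-03,  2.58872505e+01]), 'ft_force': array([-0.2114811 ,  0.14928678,  0.24785697]), 'wrist_torque': array([-0.00509781, -0.02632123, -0.01965763]), 'finger_gap': 85.36764084678371} 18.700000000000003
```

View pics/top0.png

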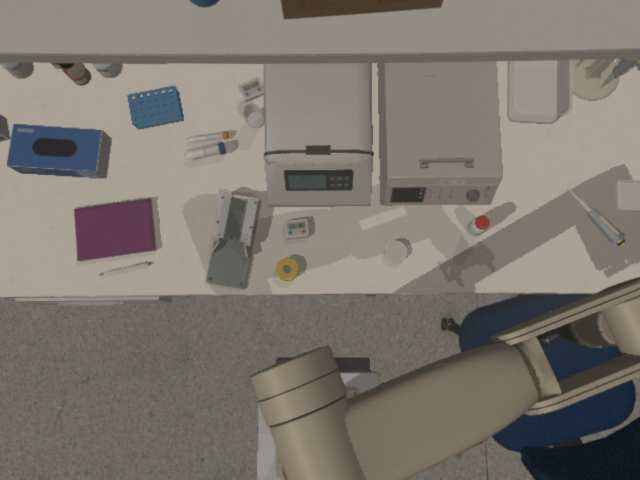

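View pics/side0.png

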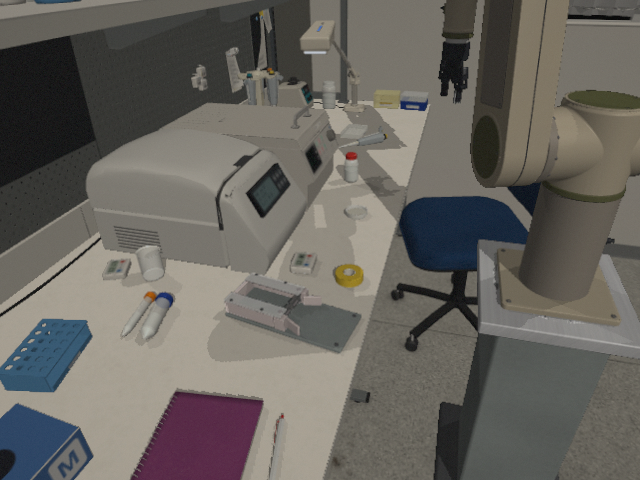

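The top picture shows the dish at about (395,252), the lock from (228,285) at the apron end to (240,195) at the bay end, the timer at (296,228), the tape roll at (288,269) and the bottle at (480,225). Next I'll enlarge the lock and dish.

```bash
cat > h.py <<'E'
import numpy as np, cv2
from bench import camera_params
def proj(n,X):
    p=camera_params(n);K=np.array([[p['fx'],0,p['cx']],[0,p['fy'],p['cy']],[0,0,1]])
    return cv2.projectPoints(np.float64(X).reshape(-1,1,3),cv2.Rodrigues(p['R'])[0],p['t'],K,p['D'])[0].reshape(-1,2)
def world(n,uv,z):
    p=camera_params(n);K=np.array([[p['fx'],0,p['cx']],[0,p['fy'],p['cy']],[0,0,1]])
    q=cv2.undistortPoints(np.float64(uv).reshape(-1,1,2),K,p['D']).reshape(-1,2)
    d=np.c_[q,np.ones(len(q))]@p['R'];c=-p['R'].T@p['t']
    return c+d*((z-c[2])/d[:,2])[:,None]
def crop(im,x,y,w,h,s,f):
    cv2.imwrite(f,cv2.resize(im[y:y+h,x:x+w],None,fx=s,fy=s,interpolation=cv2.INTER_CUBIC))
E
python3 - <<'E'
from h import *
t=cv2.imread("pics/top0.png");s=cv2.imread("pics/side0.png")
crop(t,200,180,220,120,3.6,"pics/a.png")
crop(s,215,195,160,160,3.7,"pics/b.png")
E
```

```text
(no output)
```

View pics/a.png

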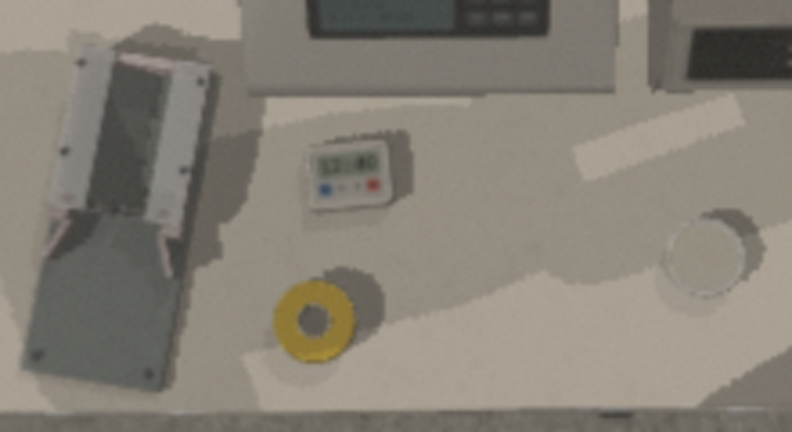

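View pics/b.png

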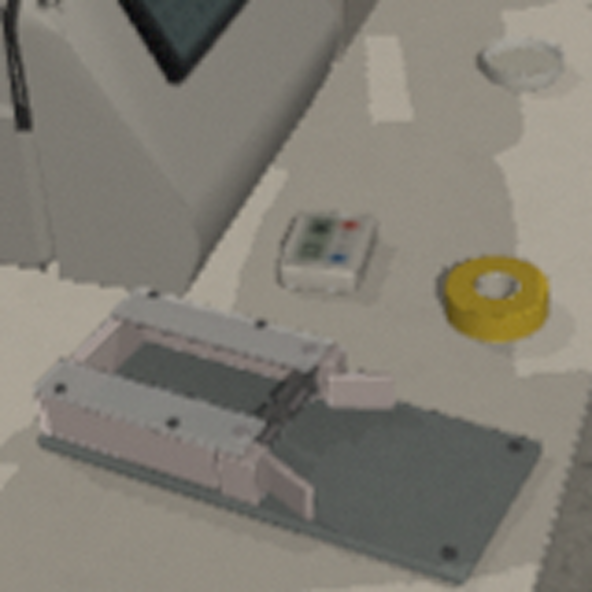

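The crops show the apron corners in top at (22,370) and (163,390), the slot edges at (88,208) and (148,220), and the dish rim centre at (706,256). In side, the plate corners are at (540,447), (460,578) and (40,438), and the dish is at (523,63). I'll fit the lock pose from these.

```bash
python3 - <<'E'
from h import *
from scipy.optimize import least_squares
T=lambda a:(np.array(a,float)+.5)/3.6-.5+[200,180]
S=lambda a:(np.array(a,float)+.5)/3.7-.5+[215,195]
tl=[[-130,54,8],[-130,-54,8],[-7,23,40],[-7,-23,40],[112,23,40],[112,-23,40]]
tp=T([[22,370],[163,390],[88,208],[148,220],[113,55],[171,67]])
sl=[[-130,-54,8],[-130,54,8],[120,54,8]]; sp=S([[540,447],[460,578],[40,438]])
def tf(q,L):
    c,s=np.cos(q[2]),np.sin(q[2]);L=np.array(L,float)
    return np.c_[q[0]+c*L[:,0]-s*L[:,1],q[1]+s*L[:,0]+c*L[:,1],L[:,2]]
def res(q): return np.r_[(proj("top",tf(q,tl))-tp).ravel(),(proj("side",tf(q,sl))-sp).ravel()]
r=least_squares(res,[600,250,-.2],loss='soft_l1',x_scale=[1,1,.01]);print("lock",r.x,np.degrees(r.x[2]));print(res(r.x).reshape(-1,2).round(1))
print("apron,push,gate,bay",tf(r.x,[[-82,0,8],[0,0,8],[68,0,8]]).round(1))
print("dish",world("top",T([[706,256]]),14),world("side",S([[523,63]]),10))
print("tape,timer",world("top",T([[315,320],[350,175]]),17),"bottle",world("top",[[482,222]],90))
E
```

```text
lock [ 5.11508775e+02  2.32823944e+02 -1.65674868e-01] -9.492470732631968
[[-0.3 -0.7]
 [-0.4  0. ]
 [-0.9  0.1]
 [-0.8 -0.5]
 [ 0.5  0.5]
 [ 0.9 -0.2]
 [ 1.  -1.6]
 [ 0.7 -0.1]
 [-1.2 -0.1]]
apron,push,gate,bay [[430.6 246.3   8. ]
 [511.5 232.8   8. ]
 [578.6 221.6   8. ]]
dish [[ 473.37910666 -212.55856567   14.        ]] [[ 472.97452305 -207.28758211   10.        ]]
tape,timer [[425.72845942  84.84005089  17.        ]
 [537.45640778  58.8930309   17.        ]] bottle [[ 536.35140076 -431.13571055   90.        ]]
```

Emit:
{"name": "servo_tool", "arguments": {
  "motion": [
    [85,33,-20,0,0,0,0],
    [85,33,-20,0,0,0,0],
    [85,33,-20,0,0,0,0],
    [85,33,-20,0,0,0,0],
    [85,33,-20,0,0,0,0],
    [85,33,-20,0,0,0,0],
    [85,33,-20,0,0,0,0],
    [85,33,-20,0,0,0,0],
    [85,33,-20,0,0,0,0],
    [85,33,-20,0,0,0,0]
  ],
  "force": 25
}}

```text
time: 1.1
tool_pos: [474.0, -205.6, 225.3]
tcp_rot: [-179.5, 0.2, 25.4]
ft_force: [0.6, 0.0, 0.1]
finger_gap: 85.1
```

Emit:
{"name": "servo_tool", "arguments": {
  "motion": [
    [85,0,0,25,0,0,0.124],
    [85,0,0,25,0,0,0.124],
    [85,0,0,25,0,0,0.124],
    [85,0,0,25,0,0,0.124],
    [85,0,0,20,0,0,0.124],
    [85,0,0,0,0,0,0]
  ]
}}

```text
time: 1.7
tool_pos: [475.6, -197.5, 100.3]
tcp_rot: [-179.6, 0.5, -11.0]
ft_force: [-0.8, 1.1, -0.6]
finger_gap: 84.9
```

Emit:
{"name": "servo_tool", "arguments": {
  "motion": [
    [85,0,7,22,0,0,-0.026],
    [85,0,7,22,0,0,0],
    [85,0,0,0,0,0,0]
  ]
}}

```text
time: 2.0
tool_pos: [473.7, -211.4, 57.3]
tcp_rot: [-179.6, 0.4, -8.7]
ft_force: [-0.6, -0.4, -1.1]
finger_gap: 85.2
```

```bash
python3 - <<'E'
from h import *
from bench import *
s=sense();print(s['tool_pos'],s['tcp_rot'])
t=snapshot("top");d=snapshot("side")
a=cv2.resize(t[200:290,350:440],(390,390),interpolation=2);b=cv2.resize(d[160:250,310:400],(390,390),interpolation=2)
cv2.imwrite("pics/c.png",np.hstack([a,b]))
for n in("top","side"):print(n,proj(n,[[473,-211,0],s['tool_pos']]))
E
```

```text
[ 473.7146704  -211.44552936   57.34459244] [-179.56140248    0.37541434   -8.74119012]
top [[394.62835923 251.67784266]
 [397.13100249 248.09331503]]
side [[356.19734113 214.23480335]
 [356.33709071 195.46180274]]
```

View pics/c.png

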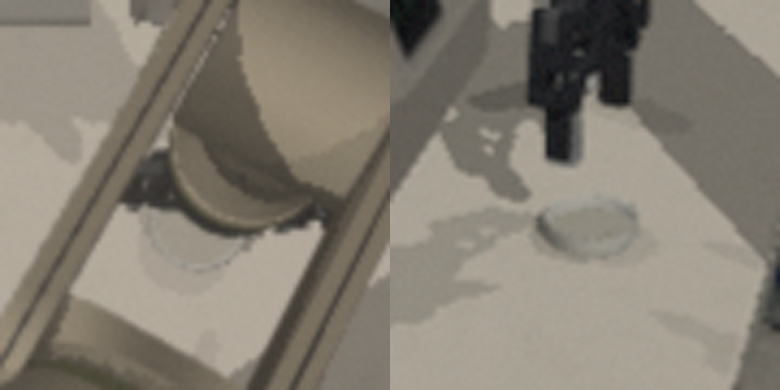

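The side view shows the dish directly under the gripper, with its centre at (356,212), and the prediction agrees. I'll descend and grip.

Emit:
{"name": "servo_tool", "arguments": {
  "motion": [
    [85,0,0,15,0,0,-0.01],
    [85,0,0,15,0,0,0],
    [85,0,0,15,0,0,0],
    [85,0,0,11,0,0,0],
    [85,0,0,0,0,0,0]
  ]
}}

```text
time: 2.6
tool_pos: [479.0, -212.4, 4.6]
tcp_rot: [-179.8, -0.3, -8.0]
ft_force: [0.5, 0.1, -0.8]
finger_gap: 84.9
```

Emit:
{"name": "servo_tool", "arguments": {
  "motion": [
    [50,0,0,0,0,0,0],
    [50,0,0,0,0,0,0],
    [50,0,0,0,0,0,0],
    [50,0,0,0,0,0,0],
    [50,0,0,0,0,0,0],
    [50,0,0,0,0,0,0]
  ],
  "force": 25
}}

```text
time: 3.2
tool_pos: [480.4, -213.0, 6.6]
tcp_rot: [-179.8, -0.4, -7.9]
ft_force: [0.3, 0.7, 0.3]
finger_gap: 58.8
```

The arm drifted about 6 mm in x and sits high, so I'll reopen, correct and regrip.

Emit:
{"name": "servo_tool", "arguments": {
  "motion": [
    [80,0,0,0,0,0,0],
    [80,0,0,0,0,0,0],
    [80,-6,0,3,0,0,0],
    [80,0,0,3,0,0,0.02]
  ]
}}

```text
time: 3.6
tool_pos: [474.6, -212.4, 0.8]
tcp_rot: [-179.9, -0.5, -9.1]
ft_force: [0.0, -0.1, -0.6]
finger_gap: 79.7
```

```bash
python3 - <<'E'
from h import *
from bench import *
d=snapshot("side");crop(d,310,160,90,80,6,"pics/d.png")
s=sense();print(s['tool_pos'],s['tcp_rot'],s['finger_gap'],s['ft_force'])
E
```

```text
[ 4.74693370e+02 -2.12313712e+02  4.40493207e-01] [-179.84167578   -0.46678753   -9.22368821] 79.77656927255052 [ 0.5493791   0.69972902 -0.87514802]
```

View pics/d.png

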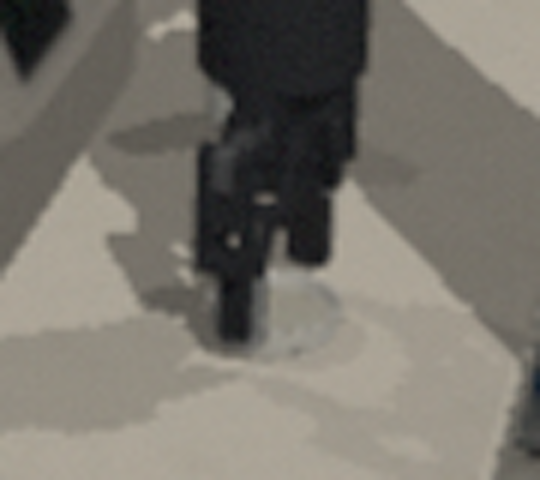

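The picture shows the fingers straddling the dish, with the near fingertip at about (236,340) and the dish unmoved. I'll grip and lift.

Emit:
{"name": "servo_tool", "arguments": {
  "motion": [
    [50,-1,0,0,0,0,0],
    [50,0,0,0,0,0,0],
    [50,0,0,0,0,0,0],
    [50,0,0,0,0,0,0],
    [50,0,0,0,0,0,0]
  ],
  "force": 30
}}

```text
time: 4.15
tool_pos: [473.5, -212.1, 0.4]
tcp_rot: [-179.8, -0.4, -9.3]
ft_force: [1.0, -1.1, -0.5]
finger_gap: 58.4
```

Emit:
{"name": "servo_tool", "arguments": {
  "motion": [
    [50,0,0,-10,0,0,0],
    [50,0,0,-20,0,0,0],
    [50,0,0,-20,0,0,0],
    [50,0,0,-20,0,0,0],
    [50,0,0,-20,0,0,0],
    [50,0,0,-10,0,0,0],
    [50,0,0,0,0,0,0]
  ]
}}

```text
time: 4.85
tool_pos: [472.3, -212.0, 106.9]
tcp_rot: [-179.8, -0.4, -9.3]
ft_force: [0.0, 0.0, -1.0]
finger_gap: 58.8
```

```bash
python3 - <<'E'
from h import *
from bench import *
d=snapshot("side");crop(d,300,110,120,120,5,"pics/e.png")
s=sense();print(s['tool_pos'],s['tcp_rot'],s['finger_gap'],s['ft_force'])
E
```

```text
[ 471.98048844 -211.86555735  106.12241935] [-179.81013055   -0.38097631   -9.25110287] 58.700528057344755 [0.51257225 0.79954119 0.84499032]
```

View pics/e.png

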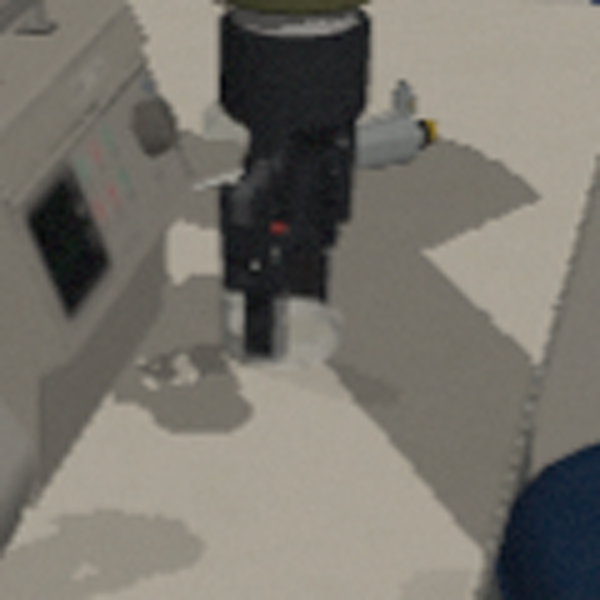

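The dish is lifted, level and centred between the fingers. Next is the traverse to above the apron.

Emit:
{"name": "servo_tool", "arguments": {
  "motion": [
    [50,-5,-20,0,0,0,0],
    [50,-10,-38,0,0,0,0],
    [50,-10,-40,0,0,0,0],
    [50,-10,-40,0,0,0,0],
    [50,-10,-40,0,0,0,0],
    [50,-10,-40,0,0,0,0],
    [50,-10,-40,0,0,0,0],
    [50,-10,-40,0,0,0,0],
    [50,-10,-40,0,0,0,0],
    [50,-10,-38,0,0,0,0]
  ]
}}

```text
time: 5.9
tool_pos: [431.3, 183.9, 95.4]
tcp_rot: [-180.0, 0.4, -9.8]
ft_force: [0.4, -0.5, -0.2]
finger_gap: 59.0
```

Emit:
{"name": "servo_tool", "arguments": {
  "motion": [
    [50,-5,-30,5,0,0,-0.003],
    [50,-4,-20,10,0,0,0],
    [50,-2,-8,15,0,0,0],
    [50,0,0,15,0,0,0],
    [50,0,0,10,0,0,0],
    [50,0,0,0,0,0,0]
  ]
}}

```text
time: 6.5
tool_pos: [423.1, 249.7, 31.6]
tcp_rot: [179.8, 0.9, -9.2]
ft_force: [-0.8, -0.4, 0.6]
finger_gap: 59.0
```

```bash
python3 - <<'E'
from h import *
from bench import *
a=snapshot("top");d=snapshot("side")
cv2.imwrite("pics/f.png",np.hstack([cv2.resize(a[190:300,190:270],(400,550),interpolation=2),cv2.resize(d[260:370,215:295][:, :] if 0 else d[250:360,290:370],(400,550),interpolation=2)]))
s=sense();print(s['tool_pos'],s['tcp_rot'],s['finger_gap'],s['ft_force'])
for n in("top","side"):print(proj(n,[s['tool_pos'],s['tool_pos']*[1,1,0]+[0,0,8]]))
E
```

```text
[424.31674625 250.00093477  33.35735106] [179.88630364   0.75648458  -9.19392319] 58.528314508629805 [-0.29385991  0.44223378 -0.21787124]
[[225.24889453 268.71246112]
 [226.98530238 269.86641964]]
[[330.35671229 315.96982426]
 [330.51747317 326.1355742 ]]
```

View pics/f.png

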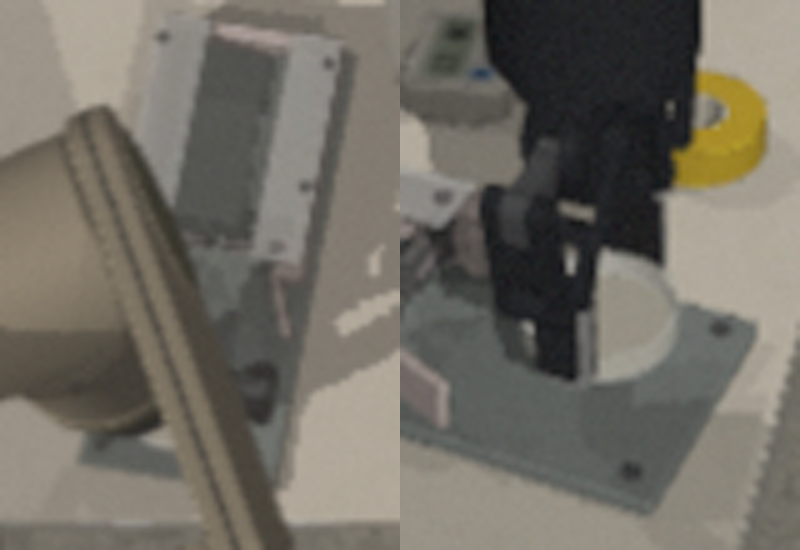

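The side view shows the dish has pivoted about the jaw axis, with its +x edge raised. Lowering slowly onto the apron should level it, and I'll watch the force.

Emit:
{"name": "servo_tool", "arguments": {
  "motion": [
    [50,5,1,1,0,0.008,0.004],
    [50,4,1,2,0,0.005,0],
    [50,2,1,2,0,0,0],
    [50,1,0,2,0,0,0],
    [50,0,0,2,0,0,0],
    [50,0,0,2,0,0,0],
    [50,0,0,2,0,0,0]
  ]
}}

```text
time: 7.3
tool_pos: [439.9, 244.5, 22.7]
tcp_rot: [-179.9, -0.4, -9.6]
ft_force: [0.3, 0.3, -0.0]
finger_gap: 58.8
```

Emit:
{"name": "servo_tool", "arguments": {
  "motion": [
    [50,-6,0,2,0,-0.006,0],
    [50,-2,0,2,0,0,0],
    [50,0,0,2,0,0,0],
    [50,0,0,2,0,0,0],
    [50,0,0,2,0,0,0]
  ]
}}

```text
time: 7.8
tool_pos: [430.6, 246.1, 11.5]
tcp_rot: [-180.0, 0.1, -9.5]
ft_force: [0.3, 1.1, -0.2]
finger_gap: 58.9
```

Emit:
{"name": "servo_tool", "arguments": {
  "motion": [
    [50,0,0,1.5,0,0,0],
    [50,0,0,1,0,0,0],
    [50,0,0,0,0,0,0]
  ]
}}

```text
time: 8.1
tool_pos: [430.6, 246.1, 8.5]
tcp_rot: [-180.0, 0.1, -9.5]
ft_force: [-0.7, -0.6, 0.5]
finger_gap: 58.9
```

```bash
python3 - <<'E'
from h import *
from bench import *
d=snapshot("side")
crop(d,280,245,100,110,5,"pics/g.png")
s=sense();print(s['tool_pos'],s['tcp_rot'],s['finger_gap'],s['ft_force'])
E
```

```text
[430.60930834 246.08214301   8.56734667] [-1.79958122e+02  7.19012817e-02 -9.54633432e+00] 58.662285374242515 [-0.99243902 -0.05056866 -0.00293651]
```

View pics/g.png

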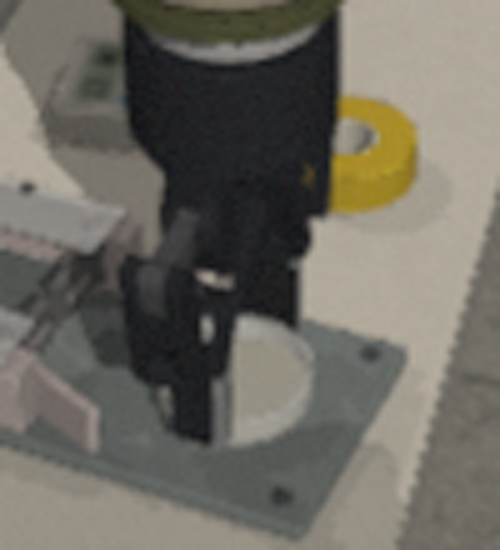

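The dish sits on the apron between the fingers with almost no force. I'll release, lift and retreat behind it.

Emit:
{"name": "servo_tool", "arguments": {
  "motion": [
    [64,0,0,0,0,0,0],
    [70,0,0,0,0,0,0],
    [84,0,0,0,0,0,0],
    [84,0,0,0,0,0,0],
    [84,0,0,-5,0,0,0],
    [84,0,0,-15,0,0,0],
    [84,0,0,-15,0,0,0],
    [84,0,0,-10,0,0,0],
    [84,0,0,0,0,0,0]
  ]
}}

```text
time: 9.05
tool_pos: [430.8, 245.9, 56.2]
tcp_rot: [-180.0, 0.1, -9.6]
ft_force: [0.8, -0.2, -0.8]
finger_gap: 84.2
```

Emit:
{"name": "servo_tool", "arguments": {
  "motion": [
    [84,-12,0,0,0,0,0],
    [30,-14,0,0,0,0,0],
    [0,-14,0,0,0,0,0],
    [0,-10,0,0,0,0,0],
    [0,-4,0,0,0,0,0],
    [0,0,0,0,0,0,0]
  ]
}}

```text
time: 9.65
tool_pos: [369.8, 254.7, 53.1]
tcp_rot: [179.9, 0.3, -9.5]
ft_force: [-0.6, 0.2, 0.0]
finger_gap: 10.6
```

```bash
python3 - <<'E'
from h import *
from bench import *
d=snapshot("side")
crop(d,280,235,110,120,5,"pics/i.png")
s=sense();print(s['tool_pos'],s['tcp_rot'],s['finger_gap'],s['ft_force'])
E
```

```text
[370.14915668 254.66672288  53.15777577] [179.88744073   0.29941474  -9.53542476] 3.3214873679009194 [-0.18466267  0.64180862  0.31550746]
```

View pics/i.png

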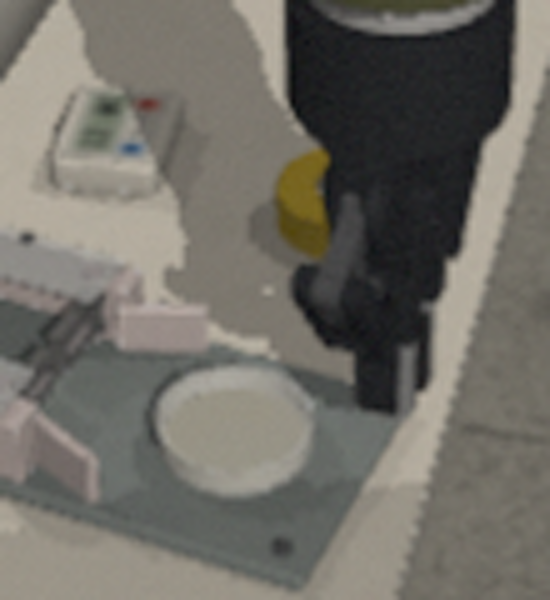

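The dish lies flat on the apron, spanning (155–315, 362–495) in the crop, and the fingers are behind it. I'll compute its offset from the lane.

```bash
python3 - <<'E'
from h import *
from bench import sense
c=np.array([511.5,232.8]);a=np.radians(-9.5);R=np.array([[np.cos(a),-np.sin(a)],[np.sin(a),np.cos(a)]])
w=world("side",[[280+235/5,235+428/5]],15.5)[0];print(w,"lock",(w[:2]-c)@R)
print("tcp lock",(sense()['tool_pos'][:2]-c)@R)
print("corners",(world("side",[[340,352.6],[361,317.4]],8)[:,:2]-c)@R)
E
```

```text
[432.54924187 244.73213475  15.5       ] lock [-79.83736625  -1.26214091]
tcp lock [-143.02135179   -1.76278435]
corners [[-132.27172439   57.88625735]
 [-132.73377233  -43.89702192]]
```

Emit:
{"name": "servo_tool", "arguments": {
  "motion": [
    [0,2,-1,12,0,-0.003,0],
    [0,1,-0.5,12,0,0,0],
    [0,0,0,10,0,0,0],
    [0,0,0,3,0,0,0],
    [0,0,0,0,0,0,0]
  ]
}}

```text
time: 10.2
tool_pos: [374.0, 255.1, 11.8]
tcp_rot: [179.8, 0.5, -9.6]
ft_force: [0.0, 0.5, -0.3]
finger_gap: 0.3
```

Emit:
{"name": "servo_tool", "arguments": {
  "motion": [
    [0,4,0,0,0,-0.004,0],
    [0,5,0,0,0,-0.004,0],
    [0,5,0,0,0,0,0],
    [0,5,0,0,0,0,0],
    [0,5,0,0,0,0,0],
    [0,5,0,0,0,0,0]
  ]
}}

```text
time: 10.8
tool_pos: [406.0, 250.1, 12.3]
tcp_rot: [179.9, 0.9, -9.6]
ft_force: [-0.2, -0.7, -0.4]
finger_gap: -0.1
```

Emit:
{"name": "servo_tool", "arguments": {
  "motion": [
    [0,5,0,0,0,0.006,0],
    [0,5,0,0,0,0.006,0],
    [0,5,0,0,0,0,0],
    [0,5,0,0,0,0,0],
    [0,5,0,0,0,0,0],
    [0,5,0,0,0,0,0],
    [0,5,0,0,0,0,0]
  ]
}}

```text
time: 11.5
tool_pos: [443.1, 243.9, 12.2]
tcp_rot: [179.9, 0.2, -9.6]
ft_force: [-4.6, 1.1, 4.0]
finger_gap: 0.0
```

```bash
python3 - <<'E'
from h import *
from bench import *
a=snapshot("top");d=snapshot("side")
cv2.imwrite("pics/j.png",np.hstack([cv2.resize(a[190:300,195:265],(350,550),interpolation=2),cv2.resize(d[255:345,235:325],(440,550)[:1]+(440,),interpolation=2) if 0 else cv2.resize(d[250:350,240:320],(440,550),interpolation=2)]))
s=sense();print(s['tool_pos'],s['tcp_rot'],s['finger_gap'],s['ft_force'])
E
```

```text
[443.70667378 243.79031386  12.2635156 ] [179.90495858   0.18384563  -9.62556131] -0.1058153198329328 [-0.86623077  0.001646    0.41497411]
```

View pics/j.png

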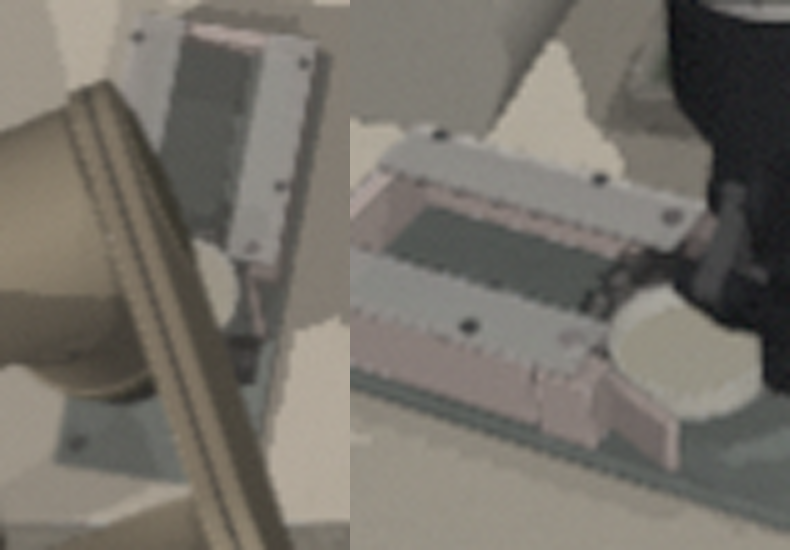

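```bash
python3 - <<'E'
from h import *
c=np.array([511.5,232.8]);a=np.radians(-9.5);R=np.array([[np.cos(a),-np.sin(a)],[np.sin(a),np.cos(a)]])
print((world("side",[[240+336/5.5,250+352/5.5]],15.5)[0][:2]-c)@R)
l=np.array([[-26+30*np.cos(t),30*np.sin(t)] for t in np.linspace(0,6.28,73)])@R.T+c
for z in(8,23):
    p=(proj("side",np.c_[l,np.full(73,z)])-[240,250])*5.5+[350,0];print(p.min(0),p.max(0))
E
```

```text
[-25.88095751   1.9821166 ]
[605.4767554  309.94957419] [774.15266331 422.90740678]
[602.77486263 277.98430335] [772.97981983 390.09801153]
```

The picture shows the dish flat between the guides at about lock x −26, matching the predicted flat outline, and the force has gone. I'll keep pushing.

Emit:
{"name": "servo_tool", "arguments": {
  "motion": [
    [0,4,0,0,0,0,0],
    [0,5,0,0,0,0,0],
    [0,5,0,0,0,0,0],
    [0,5,0,0,0,0,0],
    [0,5,0,0,0,0,0],
    [0,5,0,0,0,0,0]
  ]
}}

```text
time: 12.2
tool_pos: [466.7, 239.9, 10.9]
tcp_rot: [179.8, 1.0, -9.5]
ft_force: [-8.4, 2.7, 4.9]
finger_gap: 0.1
```

Emit:
{"name": "servo_tool", "arguments": {
  "motion": [
    [0,4,0,-0.6,0,0.008,0],
    [0,5,0,-0.6,0,0.006,0],
    [0,5,0,-0.3,0,0.003,0],
    [0,5,0,-0.3,0,0,0],
    [0,5,0,0,0,0,0],
    [0,5,0,0,0,0,0]
  ]
}}

```text
time: 12.8
tool_pos: [486.6, 236.5, 10.2]
tcp_rot: [179.6, 1.2, -9.4]
ft_force: [-6.8, 0.4, 3.2]
finger_gap: 0.1
```

Emit:
{"name": "servo_tool", "arguments": {
  "motion": [
    [0,4,0,-1,0,0.01,0],
    [0,5,0,-1,0,0.008,0],
    [0,5,0,-0.6,0,0.005,0],
    [0,5,0,-0.5,0,0.003,0],
    [0,5,0,-0.4,0,0.002,0],
    [0,5,0,-0.4,0,0.002,0]
  ]
}}

```text
time: 13.4
tool_pos: [516.9, 231.0, 13.2]
tcp_rot: [179.5, -0.6, -9.4]
ft_force: [0.5, 0.1, -1.1]
finger_gap: 0.2
```

Emit:
{"name": "servo_tool", "arguments": {
  "motion": [
    [0,4,-0.5,0.3,0,-0.005,0],
    [0,4,0,0.2,0,-0.004,0],
    [0,4,0,0,0,0,0],
    [0,3,0,0,0,0,0],
    [0,2,0,0,0,0,0],
    [0,0,0,0,0,0,0]
  ]
}}

```text
time: 14.0
tool_pos: [536.4, 228.4, 13.0]
tcp_rot: [179.5, -0.1, -9.4]
ft_force: [-1.0, 0.7, -0.2]
finger_gap: -0.2
```

Emit:
{"name": "servo_tool", "arguments": {
  "motion": [
    [0,0,0,-4,0,0,0],
    [0,0,0,-10,0,0,0],
    [0,0,0,-15,0,0,0],
    [0,0,0,-20,0,0,0],
    [0,0,0,-25,0,0,0],
    [0,0,0,-25,0,0,0],
    [0,0,0,-25,0,0,0],
    [0,0,0,-25,0,0,0]
  ]
}}

```text
time: 14.8
tool_pos: [535.6, 229.2, 172.6]
tcp_rot: [179.5, -0.2, -9.4]
ft_force: [1.3, -0.8, 0.4]
finger_gap: -0.1
```

Emit:
{"name": "servo_tool", "arguments": {
  "motion": [
    [0,-10,20,-10,0,0,0],
    [0,-20,35,-10,0,0,0],
    [0,-20,35,0,0,0,0],
    [0,-20,35,0,0,0,0],
    [0,-20,35,0,0,0,0],
    [0,-10,20,0,0,0,0],
    [0,0,0,0,0,0,0],
    [0,0,0,0,0,0,0]
  ]
}}

```text
time: 15.6
tool_pos: [410.4, 64.8, 214.8]
tcp_rot: [-179.9, -2.1, -9.3]
ft_force: [0.2, -0.2, -0.0]
finger_gap: -0.2
```

```bash
python3 - <<'E'
from h import *
from bench import *
a=snapshot("top");d=snapshot("side")
cv2.imwrite("pics/k.png",np.hstack([cv2.resize(a[180:300,200:310],(400,436),interpolation=2),cv2.resize(d[245:355,215:315],(396,436),interpolation=2)]))
cv2.imwrite("pics/kt.png",a);cv2.imwrite("pics/ks.png",d)
s=sense();print(s['tool_pos'],s['finger_gap'],s['ft_force'])
E
```

```text
[410.6658355   65.26626598 214.36157084] -0.24935434108838456 [ 0.02062747 -0.28107543 -0.25584607]
```

View pics/k.png

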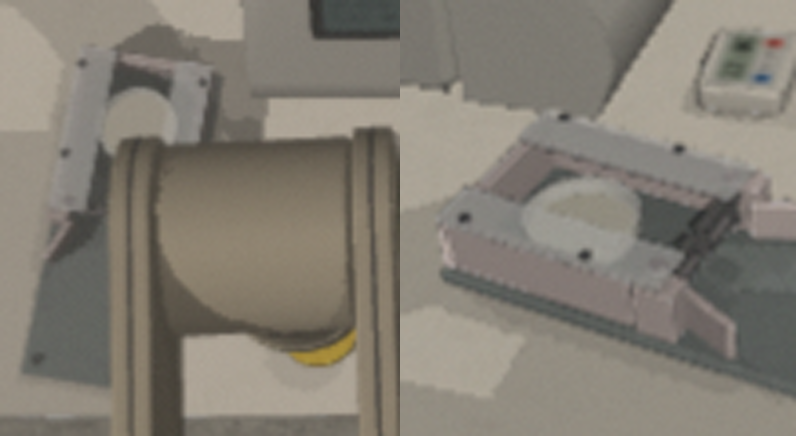

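The picture shows the dish in the bay under the cover, centred at about (582,222) in the side crop, with both leaves back in line across the lane. I'll check this numerically against the first picture.

```bash
python3 - <<'E'
from h import *
c=np.array([511.5,232.8]);a=np.radians(-9.5);R=np.array([[np.cos(a),-np.sin(a)],[np.sin(a),np.cos(a)]])
print("dish lock",(world("side",[[215+182/3.96,245+222/3.96]],15.5)[0][:2]-c)@R)
s0=cv2.imread("pics/side0.png").astype(int);s1=cv2.imread("pics/ks.png").astype(int)
D=abs(s1-s0).max(2)
w=lambda P:proj("side",np.c_[np.array(P,float)[:,:2]@R.T+c,np.array(P,float)[:,2]]).astype(int)
for n,P in(("leaves",[[0,y,z] for y in range(-30,31,6) for z in(15,22,30)]),("timer",None)):
    if P: u=w(P);print(n,D[u[:,1],u[:,0]].reshape(-1,3).tolist())
print("timer region",D[250:275,290:318].mean(),"tape",D[262:288,333:366].mean(),"bottle",D[150:183,343:360].mean())
E
```

```text
dish lock [6.68232007e+01 6.43897536e-02]
leaves [[5, 1, 4], [2, 2, 8], [3, 2, 2], [1, 5, 2], [3, 2, 2], [3, 2, 3], [3, 1, 1], [1, 2, 2], [2, 2, 2], [2, 4, 1], [2, 2, 2]]
timer region 17.26142857142857 tape 12.221445221445222 bottle 68.4741532976827
```

```bash
python3 -c "from bench import *;print(hand_in())"
```

```text
the job is handed in; nothing more can be done
None
```

I gripped the dish, laid it flat on the apron, and pushed it with closed fingertips through the gate into the bay. I then lifted the fingers out through the slot, moved clear, and handed in at about 15.7 s.

**Final position:** the last side picture puts the dish at about lock x = 67 mm, y = 0, in the bay. In the pictures the leaf area is the same as before the job, so both leaves are shut.

**Pushing force:** the wrist force read at most about 8 N at the end of each push step. It was about 0 once the dish was through.

**Corrections on the way:** the first grip was off-centre and too high, so I opened and gripped again before lifting. While the dish was held over the apron it looked tilted, but after release it lay flat.

**Check that did not settle anything:** comparing pictures of the tape roll, timer and bottle showed differences, about 17 for the timer, 12 for the tape roll and 68 for the bottle. I think these come from the arm and its shadow. No path went near any of the three, and the timer and the visible part of the tape roll look in place. The bottle was not in the last crop I viewed.

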